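# Set the feeder's sunk tension knob through its guard

## Robot

A 6-joint arm with a two-finger parallel gripper is mounted at the origin on the work surface. World frame = base frame: x ahead of the robot, y to its left, z up, the work surface at z = 0. Lengths are in m, angles in rad, forces in N, time in s.
With the tool pointing down it reaches from about 0.375 to 0.925 m from the base axis. Payload 5.7 kg.
Tool frame: the origin (TCP) lies between the finger pads; the fingertips stand 11 mm ahead of it and the grasp point (between the pads) lies 8 mm behind it; x points along the fingers, z is the direction in which the jaws open and shut, and the axes are right-handed (so a half turn about x gives the same grasp; the last joint's range is limited). The gripper opens to 88 mm and grips with 3 to 60 N. Pads are 20 mm wide; open, the fingers measure 115 mm over their backs; the gripper's body (75 mm by 178 mm) begins 61 mm behind the grasp point.
Start: joints at [1.187, 0.359, 1.51, -0, 1.272, -0.115], TCP at [0.159, 0.578, 0.234] pointing down, gripper open.
Joint ranges: [-2.97, 2.97], [-1.01, 2.36], [0.21, 2.38], [-0.96, 4.11], [0.2, 2.71], [-2.98, 2.98]. Speed limits (rad/s): [2.39, 2.39, 3.14, 3.14, 3.14, 3.14].

## Interface

Orientations are given as [roll, pitch, yaw] about the fixed x, y, z axes, in that order (R = Rz(yaw) Ry(pitch) Rx(roll)).
In Python, from cell import arm gives the robot as it stands.
- The arm moves only by the shell command python3 -m creep 'ROWS' [FORCE]. ROWS is text: rows parted by semicolons, each of 7 numbers parted by spaces: the shift along the tool's x, y, z in m, then the turn, a rotation vector about the tool's x, y, z in rad, then the opening, from 0 (shut) to 1 (fully open). A call has 1 to 20 rows; each row is the pose to reach, as a shift and turn from the pose measured when the call began, along the tool's axes at that moment; what a row does not reach only later rows make up. A row lasts 1/12 s, in which the tool goes at most 41.7 mm and 7.16 degrees, less where a joint would pass 70% of its speed; a pose out of reach is approached as far as the arm can. A call with a gripper value outside its range is refused whole. The fingers move at their own pace and stop on an object; FORCE is the grip in N (left out, the last holds). Time passes only in rows, so rows that repeat a pose let the fingers close. It gives the time, the measured TCP pose, the force and the opening at its end, in the units of the state.
- arm.get_obs(): the state, without advancing time (a new reading comes with each control period).
- arm.capture(name): name is "side" or "top" or "wrist"; returns the picture (400x640x3 uint8, red, green, blue); there is no depth.
- arm.camera_model(name): a dict with "intrinsics" (3x3 intrinsics, pixels), "R" (3x3) and "t" (3): a world point X has camera coordinates R X + t. Camera axes: x right, y down, z forward; pixel columns grow to the right and rows downward; lengths in m; the calibration is good to about 2 mm. A picture is of the moment at which its call begins: read the wrist's pose just before it. camera_model takes no time and is no camera call; for the wrist camera it gives the pose at the moment of the call.
- arm.close_job(): hands the job in, once; it reports no verdict.
The state is a dict: "t": time; "joint_positions": joint angles; "joint_vel": joint speeds; "effort": joint torques, N m; "position": TCP position; "orientation": TCP orientation; "ft_force": force on the tool from outside, world axes, zero at the start; "ft_torque": the same for the moment, N m; "opening": finger opening in m.
Only numpy, scipy, OpenCV 4.12 (cv2) and the standard library are available. Lean on these libraries where they do the work, as an engineer would, in place of code of your own. Each camera call takes 0.05 s, during which the arm holds its last target.

## Task

The filament feeder's roller is slack. Slide the steel guard shutter fully open by its blue tab, reach through the round guard opening and turn the sunken orange knob clockwise until the black idler roller is felt to bite on the brass drive wheel and presses with about 18 N (anything from 12 to 24 N is right; never go beyond 32 N); then slide the shutter fully shut again and let go. Do not lean on the guard, and leave the rabbit, spool and boat where they are.

Things in the scene. Friction and masses are not known exactly. Their poses are not given: they have to be found in the camera images.
- feeder: White filament feeder fixed on the desk, 136 x 335 x 92 mm; origin on the desk (z = 0) straight below the knob's axis. Its x axis is its short side, its y axis its long side: the shutter's runway reaches to y = +180 mm, the roller deck to y = -155 mm, the body is 68 mm either side of the origin in x.
- guard: Grey guard plate fixed in the feeder, 130 x 130 mm, 6 mm thick, with a round opening 104 mm across, centred on the knob's axis. Origin at the centre of its underside; its top is 92 mm above the desk. The well below is 114 mm square inside, with its floor at 20 mm. Bear on the plate with less than 15 N.
- knob_grip (a point): Grip point of the sunken knob, on its vertical axis, 59 mm above the desk. The knob is an orange upright fin, 44 mm long, 12 mm thick, 40 mm tall (32 to 72 mm above the desk), on a black disc 48 mm across whose top is at 32 mm; the fin's top is 20 mm below the guard's top. The point's x axis runs along the fin, z is up.
- knob (a joint): Knob angle in rad; grows clockwise from above (tightening) and drives the roller 6 mm per rad. It needs about 0.20 N m to turn with the roller free (less is felt at rest) and 0.006 N m more per newton of roller pressure: 0.11 N m more at 18 N. The bite comes 0.25 to 1.3 rad from the start and must be felt: the wheel's place is not measured. It stays where it is left.
- shutter (a joint): Travel of the shutter in m: 0 fully shut over the opening, 0.110 fully open (it starts within 15 mm of shut); it slides along the feeder's +y to open, needs about 3 N, and stays where it is left. Fully open means over 0.100, fully shut under 0.006.
- shutter_tab (a point): Centre of the blue tab's grip on the shutter, 119 mm above the desk. The shutter is a steel plate 112 x 112 x 4 mm, its top 97 mm above the desk. The tab stands on it, 10 mm thick along the feeder's y (the sliding direction), 32 mm wide along x, top at 133 mm. The point's axes are the feeder's. Shut, the tab lies 35 mm from the knob's axis in the feeder's +y; open, 145 mm.
- carriage: Aluminium roller carriage (50 x 26 mm, 47 to 65 mm above the desk; origin under its centre) carrying the sprung black idler roller (24 mm across, 67 to 89 mm up). Tightening drives it along the feeder's -y to the brass drive wheel (26 mm across). At the bite the pressure jumps to about 10 N, then grows about 45 N per rad of knob: 18 N is some 0.18 rad on. Move it with the knob only.
- rabbit: Loose printed white rabbit figure, 48 mm across, 110 mm tall; origin under its centre. To be left alone.
- spool: Loose small white and black filament spool lying flat, 96 mm diameter, 40 mm tall; origin under its centre. To be left alone.
- boat: Loose printed orange toy boat, 50 x 26 mm, 42 mm tall; origin under its centre. To be left alone.

How it is judged:
By the outcome, as a careful person would: the job done as asked, in the order asked, and still so for the second after the job is handed in, with the robot touching nothing.
It also fails if it takes over 72 s, if anything falls off the work surface, if the arm or the gripper's body presses on something with over 40 N, if the wrist force passes 120 N, or if a joint passes its speed limit or range.

## Working session

There is one attempt and no reset: what is moved stays moved. The work goes in short steps, Python scripts to look and compute and a shell command to move; the robot and the scene stay as the last step left them, time stands still between calls to the robot, and variables do not carry over. Pictures are saved under pics/ and viewed, and the job is handed in when it is done.

```bash
ls; mkdir -p pics; python3 - <<'E'
from cell import arm
import cv2
o=arm.get_obs()
for k,v in o.items(): print(k,v)
for n in ("side","top","wrist"):
    m=arm.camera_model(n); print(n,m)
    cv2.imwrite(f"pics/{n}0.png",arm.capture(n)[:,:,::-1])
E
```

```text
pics
t 0.0
joint_positions [ 1.18687942e+00  3.59468979e-01  1.51141218e+00 -1.46615752e-05
  1.27250624e+00 -1.15092000e-01]
joint_vel [-0.00039654 -0.00089952  0.00092566 -0.00180855  0.00056557 -0.00022579]
effort [ 5.92852721e-04 -5.15347266e+01 -2.70738405e+01  6.74118474e-02
  3.43077967e-02 -1.63324480e-04]
position [0.15911664 0.57782819 0.23283874]
orientation [ 3.03430457  1.56900152 -1.94690499]
ft_force [0.52527765 0.03667511 0.50945562]
ft_torque [ 0.00617627 -0.03773043 -0.00045199]
opening 0.08797925012807407
side {'intrinsics': array([[513.34121898,   0.        , 320.2902017 ],
       [  0.        , 513.34121898, 197.35074656],
       [  0.        ,   0.        ,   1.        ]]), 'R': array([[-0.70505594, -0.70911344, -0.00736552],
       [-0.50057947,  0.50501844, -0.70311917],
       [ 0.50231098, -0.49205132, -0.71103388]]), 't': array([0.42258164, 0.33041739, 0.62103639])}
top {'intrinsics': array([[435.30074719,   0.        , 322.51310099],
       [  0.        , 435.30074719, 195.05425432],
       [  0.        ,   0.        ,   1.        ]]), 'R': array([[-0.00452377, -0.99998211,  0.0039122 ],
       [-0.99961281,  0.00441462, -0.02747242],
       [ 0.02745465, -0.00403496, -0.99961491]]), 't': array([0.01192364, 0.55329643, 0.85929723])}
wrist {'intrinsics': array([[360.6874174 ,   0.        , 319.4375701 ],
       [  0.        , 360.6874174 , 198.76788972],
       [  0.        ,   0.        ,   1.        ]]), 'R': array([[ 0.26621575,  0.96391268, -0.00123143],
       [ 0.92315482, -0.25459116,  0.28804256],
       [ 0.27733436, -0.07781826, -0.95761682]]), 't': array([-0.59985438, -0.03571071,  0.39134731])}
```

View pics/top0.png

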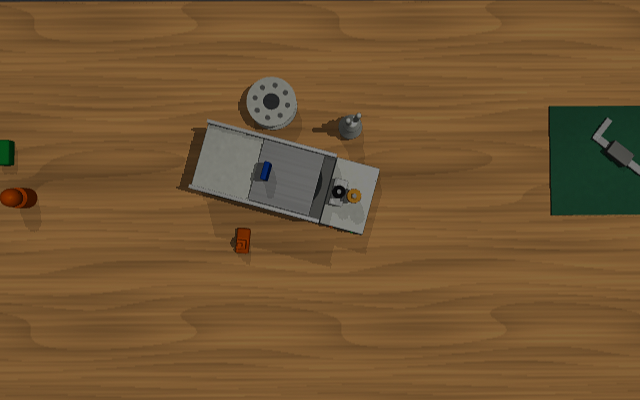

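View pics/side0.png

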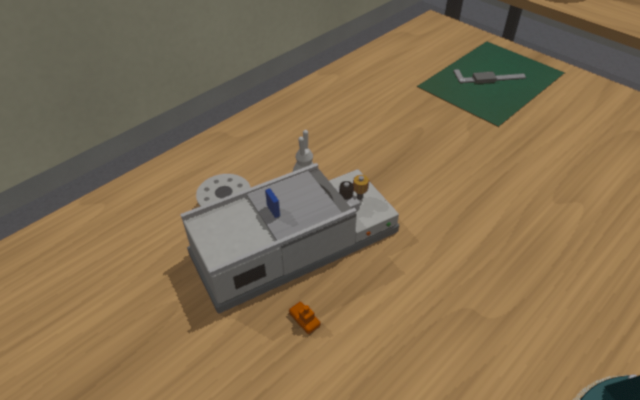

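View pics/wrist0.png

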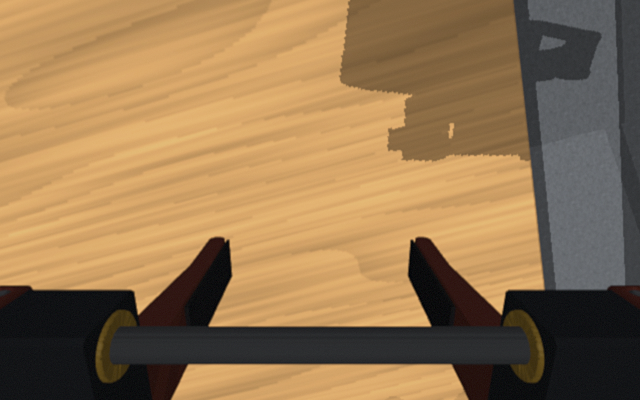

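The top view shows the tab at (265,171), the roller at (338,191), the brass wheel at (353,196), the boat at (243,240), the spool at (271,102) and the rabbit at (350,126). The shutter is nearly shut. Next I'll measure the tab and the feeder axis.

```bash
cat > h.py <<'E'
import numpy as np, cv2
from cell import arm
from scipy.spatial.transform import Rotation as Ro
def ray(m,uv):
    d=m["R"].T@np.linalg.solve(m["intrinsics"],[uv[0],uv[1],1.]); c=-m["R"].T@m["t"]; return c,d
def onz(m,uv,z):
    c,d=ray(m,uv); return c+d*(z-c[2])/d[2]
def tri(m1,u1,m2,u2):
    c1,d1=ray(m1,u1);c2,d2=ray(m2,u2)
    s=np.linalg.lstsq(np.c_[d1,-d2],c2-c1,rcond=None)[0]
    p,q=c1+s[0]*d1,c2+s[1]*d2
    return (p+q)/2,np.linalg.norm(p-q)
def blobs(im,lo,hi,amin=20):
    h=cv2.cvtColor(im,cv2.COLOR_RGB2HSV); k=cv2.inRange(h,np.array(lo),np.array(hi))
    n,l,s,c=cv2.connectedComponentsWithStats(k)
    return k,[(c[i].round(1),s[i]) for i in range(1,n) if s[i][4]>=amin]
def toolR():
    return Ro.from_euler('xyz',arm.get_obs()["orientation"]).as_matrix()
def delta(p,zdir,o=None):
    """shift (tool axes) & rotvec to reach TCP p pointing down with tool z along zdir (either sign, nearest)"""
    o=o or arm.get_obs(); R=Ro.from_euler('xyz',o["orientation"]).as_matrix()
    x=np.array([0,0,-1.]); z=np.array([zdir[0],zdir[1],0.]); z/=np.linalg.norm(z)
    for s in (1,-1):
        T=np.c_[x,np.cross(s*z,x),s*z]
        print(s,"shift",(R.T@(np.array(p)-o["position"])).round(4),"rot",Ro.from_matrix(R.T@T).as_rotvec().round(4))
E
python3 - <<'E'
from h import *
print(toolR().round(3))
ms={n:arm.camera_model(n) for n in("top","side")}
I={n:cv2.imread(f"pics/{n}0.png")[:,:,::-1].copy() for n in ms}
for n in ms:
    k,b=blobs(I[n],(105,150,40),(130,255,255)); print(n,"blue",b)
    k,b=blobs(I[n],(5,150,60),(22,255,255)); print(n,"or",[(list(c),list(s)) for c,s in b if s[4]<1500])
t=ms["top"]
for uv in [(208,122),(190,187),(337,153),(320,222),(379,170),(362,234)]:
    print(uv,onz(t,uv,.092).round(4))
cv2.imwrite("pics/topc.png",cv2.resize(I["top"][90:250,170:400][:,:,::-1],None,fx=3.4,fy=3.4,interpolation=cv2.INTER_CUBIC))
E
```

```text
[[-0.001 -0.964  0.266]
 [-0.001  0.266  0.964]
 [-1.     0.    -0.001]]
top blue [(array([264.6, 170.3]), array([260, 161,  10,  19, 105], dtype=int32))]
top or [([np.float64(353.5), np.float64(195.6)], [np.int32(347), np.int32(189), np.int32(14), np.int32(14), np.int32(136)])]
side blue [(array([271.5, 195.6]), array([267, 190,  10,  12,  58], dtype=int32))]
side or [([np.float64(360.7), np.float64(184.1)], [np.int32(354), np.int32(176), np.int32(15), np.int32(17), np.int32(152)]), ([np.float64(304.4), np.float64(317.0)], [np.int32(289), np.int32(301), np.int32(32), np.int32(34), np.int32(627)])]
(208, 122) [0.6838 0.2158 0.092 ]
(190, 187) [0.5665 0.2477 0.092 ]
(337, 153) [ 0.6267 -0.0167  0.092 ]
(320, 222) [0.5027 0.0145 0.092 ]
(379, 170) [ 0.5957 -0.0922  0.092 ]
(362, 234) [ 0.4808 -0.0607  0.092 ]
```

View pics/topc.png

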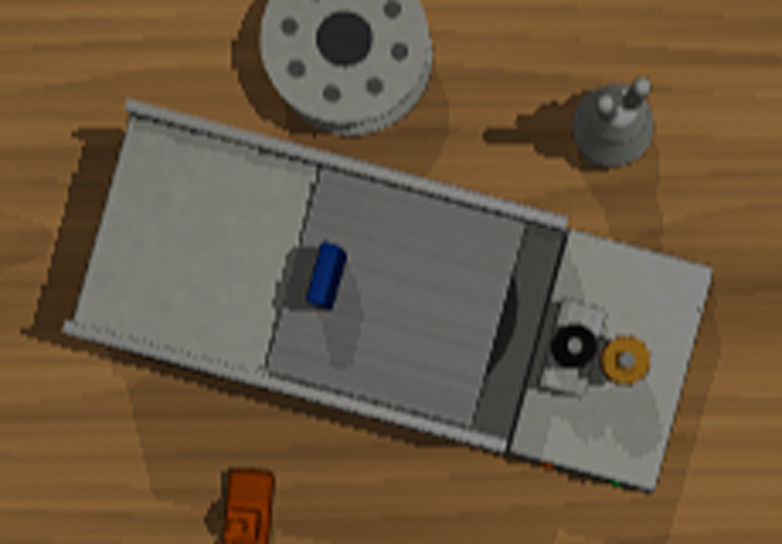

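```bash
python3 - <<'E'
from h import *
ms={n:arm.camera_model(n) for n in("top","side")}
I={n:cv2.imread(f"pics/{n}0.png")[:,:,::-1].copy() for n in ms}
u={}
for n in ms:
    k,b=blobs(I[n],(108,110,25),(130,255,255)); print(n,b); u[n]=b[0][0]
    c=max(cv2.findContours(k,0,2)[0],key=cv2.contourArea); print(cv2.minAreaRect(c))
print(tri(ms["top"],u["top"],ms["side"],u["side"]))
t=ms["top"]; f=lambda c:(170+(c[0]+.5)/3.4-.5,90+(c[1]+.5)/3.4-.5)
for z in(.133,.119): print("tab",onz(t,u["top"],z).round(4))
P={k:onz(t,f(c),z).round(4) for k,(c,z) in dict(r0=((130,103),.1),r1=((567,218),.1),l0=((66,323),.1),l1=((503,447),.1),roller=((574,346),.089),wheel=((626,360),.089),sh_tl=((319,167),.097),sh_bl=((267,370),.097),sh_tr=((523,223),.097),sh_br=((474,424),.097)).items()}
for k in P: print(k,P[k])
for a,b in(("r0","r1"),("l0","l1"),("sh_tl","sh_tr"),("sh_bl","sh_br"),("roller","wheel")):
    d=P[a]-P[b]; print(a,b,np.degrees(np.arctan2(-d[0],d[1])),np.linalg.norm(d))
for a,b in(("r0","l0"),("r1","l1"),("sh_tl","sh_bl"),("sh_tr","sh_br")):
    d=P[a]-P[b]; print(a,b,np.degrees(np.arctan2(d[1],d[0])),np.linalg.norm(d))
E
```

```text
top [(array([265.6, 170.8]), array([260, 161,  12,  20, 148], dtype=int32))]
((265.66033935546875, 170.68865966796875), (7.966911792755127, 18.268951416015625), 15.945395469665527)
side [(array([272.7, 200.4]), array([266, 189,  12,  27, 145], dtype=int32))]
((273.56927490234375, 201.4461669921875), (27.845949172973633, 8.09862232208252), 70.55996704101562)
(array([0.59252862, 0.10822519, 0.11929038]), np.float64(0.0008812991774801604))
tab [0.5917 0.1068 0.133 ]
tab [0.5929 0.1086 0.119 ]
r0 [0.6859 0.2139 0.1   ]
r1 [ 0.6244 -0.0153  0.1   ]
l0 [0.5704 0.247  0.1   ]
l1 [0.5045 0.0188 0.1   ]
roller [ 0.5576 -0.0191  0.089 ]
wheel [ 0.55   -0.0466  0.089 ]
sh_tl [0.6522 0.1151 0.097 ]
sh_bl [0.5454 0.1425 0.097 ]
sh_tr [0.6222 0.0078 0.097 ]
sh_br [0.5166 0.034  0.097 ]
r0 r1 -15.020066929119519 0.23730758521378958
l0 l1 -16.10775338887645 0.23752484080617758
sh_tl sh_tr -15.62045722490932 0.1114149451375353
sh_bl sh_br -14.865662023080969 0.1122572492091268
roller wheel -15.448863299568119 0.028530860484745273
r0 l0 -15.991248235548584 0.12014932376006111
r1 l1 -15.875946505222574 0.12465480335711096
sh_tl sh_bl -14.389138659278228 0.11025878649794764
sh_tr sh_br -13.934066528515201 0.10880165439918645
```

```bash
python3 - <<'E'
from h import *
delta([.5925,.108,.18],[.264,.9646])
E
```

```text
1 shift [ 0.0534 -0.5426 -0.3379] rot [-0.0016 -0.0015 -0.0001]
-1 shift [ 0.0534 -0.5426 -0.3379] rot [ 3.14e+00 -2.00e-04  2.30e-03]
```

```bash
python3 -m creep '0 -0.03 -0.02 0 0 0 0.6;0 -0.06 -0.04 0 0 0 0.6;0 -0.09 -0.055 0 0 0 0.6;0 -0.12 -0.075 0 0 0 0.6;0 -0.15 -0.093 0 0 0 0.6;0 -0.18 -0.112 0 0 0 0.6;0 -0.21 -0.13 0 0 0 0.6;0 -0.24 -0.15 0 0 0 0.6;0 -0.27 -0.168 0 0 0 0.6;0 -0.3 -0.187 0 0 0 0.6;0 -0.33 -0.205 0 0 0 0.6;0 -0.36 -0.224 0 0 0 0.6;0 -0.39 -0.243 0 0 0 0.6;0 -0.42 -0.262 0 0 0 0.6;0 -0.45 -0.28 0 0 0 0.6;0 -0.48 -0.299 0 0 0 0.6;0.02 -0.51 -0.318 0 0 0 0.6;0.04 -0.53 -0.33 0 0 0 0.6;0.053 -0.5426 -0.338 0 0 0 0.6;0.053 -0.5426 -0.338 0 0 0 0.6'; python3 - <<'E'
from h import *
o=arm.get_obs();print(o)
m=arm.camera_model("wrist");print(m)
cv2.imwrite("pics/w1.png",arm.capture("wrist")[:,:,::-1])
delta([.5925,.108,.114],[.264,.9646])
E
```

```text
t: 1.82
position: [0.5923, 0.1056, 0.1771]
orientation: [2.262, 1.565, -2.722]
ft_force: [-0.4, -0.3, 0.5]
opening: 0.0524
{'t': 1.8167, 'joint_positions': array([ 0.06279538,  0.41816744,  1.56774427, -0.00209783,  1.16084346,
       -1.23570023]), 'joint_vel': array([ 0.04735058, -0.05001825,  0.00488959,  0.02596482,  0.05682483,
        0.03525593]), 'effort': array([ -1.36784624, -53.36088896, -25.94595551,  -0.13390459,
        -0.39746457,  -0.29835401]), 'position': array([0.59231512, 0.10556574, 0.17706621]), 'orientation': array([ 2.2618455 ,  1.56528771, -2.7220031 ]), 'ft_force': array([-0.41312406, -0.29446853,  0.52920788]), 'ft_torque': array([0.03576893, 0.04747176, 0.07343661]), 'opening': 0.05243742139282218}
{'intrinsics': array([[360.6874174 ,   0.        , 319.4375701 ],
       [  0.        , 360.6874174 , 198.76788972],
       [  0.        ,   0.        ,   1.        ]]), 'R': array([[ 0.26870955,  0.96321619, -0.00312302],
       [ 0.92376827, -0.25678357,  0.28410276],
       [ 0.27285043, -0.07922607, -0.95878875]]), 't': array([-0.26104494, -0.53917763,  0.18399599])}
1 shift [ 0.0644 -0.001   0.0013] rot [-0.0036 -0.0026 -0.0042]
-1 shift [ 0.0644 -0.001   0.0013] rot [ 3.138  -0.0067  0.004 ]
```

View pics/w1.png

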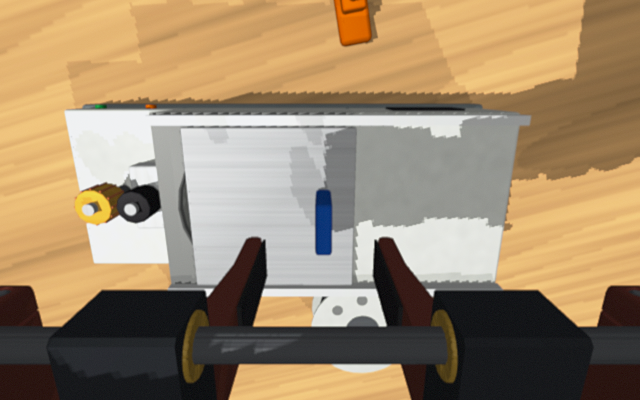

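The wrist view shows the tab at (323,222), centred between the fingers with nothing else near. I'll go down and grip it.

```bash
python3 -m creep '0.02 -0.001 0.001 -0.004 0 -0.004 0.6;0.04 -0.001 0.001 -0.004 0 -0.004 0.6;0.055 -0.001 0.001 -0.004 0 -0.004 0.6;0.0625 -0.001 0.001 -0.004 0 -0.004 0.6;0.0625 -0.001 0.001 -0.004 0 -0.004 0.6;0.0625 -0.001 0.001 -0.004 0 -0.004 0;0.0625 -0.001 0.001 -0.004 0 -0.004 0;0.0625 -0.001 0.001 -0.004 0 -0.004 0;0.0625 -0.001 0.001 -0.004 0 -0.004 0;0.0625 -0.001 0.001 -0.004 0 -0.004 0' 20; python3 - <<'E'
from h import *
o=arm.get_obs();print(o['ft_torque'],o['opening'])
cv2.imwrite("pics/w2.png",arm.capture("wrist")[:,:,::-1])
E
```

```text
t: 2.7
position: [0.5929, 0.1078, 0.1167]
orientation: [-2.694, 1.569, -1.39]
ft_force: [1.3, 0.1, -0.1]
opening: 0.0227
[-0.01030483  0.00705775  0.02276699] 0.022732962179272412
```

View pics/w2.png

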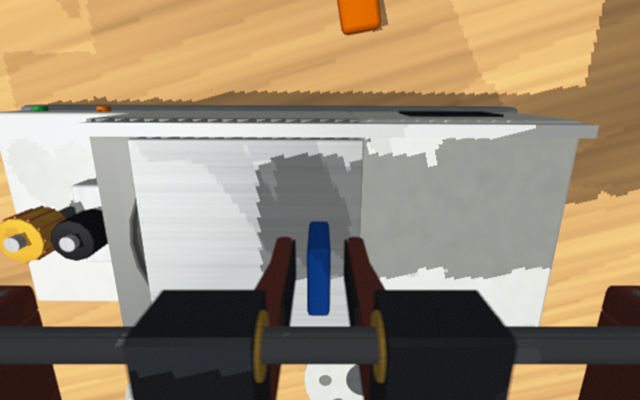

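```bash
python3 -m creep '0.002 0 0 0 0 0 0;0.002 0 0 0 0 0 0;0.002 0 0 0 0 0 0;0.002 0 0 0 0 0 0'; python3 -m creep '0 0 0.005 0 0 0 0;0 0 0.012 0 0 0 0;0 0 0.02 0 0 0 0;0 0 0.028 0 0 0 0;0 0 0.036 0 0 0 0;0 0 0.044 0 0 0 0;0 0 0.05 0 0 0 0;0 0 0.05 0 0 0 0'; python3 - <<'E'
from h import *
print(arm.get_obs()['ft_torque']);print(toolR().round(4))
cv2.imwrite("pics/w3.png",arm.capture("wrist")[:,:,::-1])
E
```

```text
t: 3.08
position: [0.593, 0.1076, 0.1146]
orientation: [-2.698, 1.568, -1.394]
ft_force: [0.7, -0.8, 1.6]
opening: 0.01
t: 3.75
position: [0.607, 0.158, 0.1147]
orientation: [-1.683, 1.569, -0.378]
ft_force: [1.8, 3.5, 2.0]
opening: 0.0099
[ 0.49034593 -0.21492787 -0.13779619]
[[ 1.700e-03 -9.647e-01  2.633e-01]
 [-7.000e-04  2.633e-01  9.647e-01]
 [-1.000e+00 -1.900e-03 -2.000e-04]]
```

View pics/w3.png

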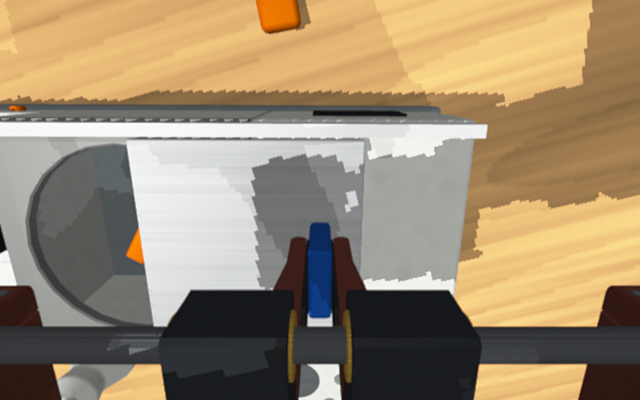

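The shutter is following: the tab is still gripped at (319,270) and the knob fin is appearing at (135,245).

```bash
python3 -m creep '0 0 0.008 0 0 0 0;0 0 0.016 0 0 0 0;0 0 0.024 0 0 0 0;0 0 0.031 0 0 0 0;0 0 0.038 0 0 0 0;0 0 0.043 0 0 0 0;0 0 0.043 0 0 0 0';python3 -m creep '0 0 0.003 0 0 0 0;0 0 0.005 0 0 0 0;0 0 0.006 0 0 0 0'
```

```text
t: 4.38
position: [0.619, 0.2008, 0.1147]
orientation: [-0.976, 1.568, 0.329]
ft_force: [2.4, 1.7, 0.9]
opening: 0.0099
t: 4.63
position: [0.6193, 0.2024, 0.1145]
orientation: [-2.905, 1.564, -1.599]
ft_force: [-1.1, -20.6, 6.9]
opening: 0.0099
```

End stop at (0.6193, 0.2024). The travel was 98.4 mm, so the shutter is fully open at 0.110 and the knob axis should be near (0.581, 0.063). I'll release and rise.

```bash
python3 -m creep '0 0 0 0 0 0 0;0 0 0 0 0 0 0.35;0 0 0 0 0 0 0.35;0 0 0 0 0 0 0.35;-0.03 0 0 0 0 0 0.5;-0.065 0 0 0 0 0 0.5;-0.095 0 -0.03 0 0 0 0.5;-0.095 0 -0.07 0 0 0 0.5;-0.095 0 -0.1 0 0 0 0.5;-0.095 0 -0.1 0 0 0 0.5;-0.095 0 -0.1 0 0 0 0.5'; python3 - <<'E'
from h import *
m=arm.camera_model("wrist"); im=arm.capture("wrist")
cv2.imwrite("pics/w4.png",im[:,:,::-1])
k,b=blobs(im,(5,150,60),(20,255,255),60); print(b)
mt=arm.camera_model("top"); it=arm.capture("top"); cv2.imwrite("pics/t4.png",it[:,:,::-1])
print(m); o=arm.get_obs(); print(o["position"],o["joint_positions"])
E
```

```text
t: 5.55
position: [0.5926, 0.1057, 0.2103]
orientation: [-2.965, 1.565, -1.662]
ft_force: [0.9, 0.5, -0.5]
opening: 0.0438
[(array([350.1,  23.2]), array([ 332,    0,   36,   50, 1460], dtype=int32)), (array([268.9, 183.8]), array([250, 155,  39,  57, 817], dtype=int32)), (array([133.1, 184. ]), array([113, 173,  32,  33, 328], dtype=int32))]
{'intrinsics': array([[360.6874174 ,   0.        , 319.4375701 ],
       [  0.        , 360.6874174 , 198.76788972],
       [  0.        ,   0.        ,   1.        ]]), 'R': array([[ 0.26453425,  0.9643607 , -0.00548377],
       [ 0.92357941, -0.2517029 ,  0.28921743],
       [ 0.27752965, -0.08157261, -0.95724772]]), 't': array([-0.25832039, -0.55035298,  0.21293527])}
[0.59318089 0.10726986 0.20994129] [ 0.06787307  0.38502554  1.53171878 -0.00604655  1.22564744 -1.23589588]
```

View pics/w4.png

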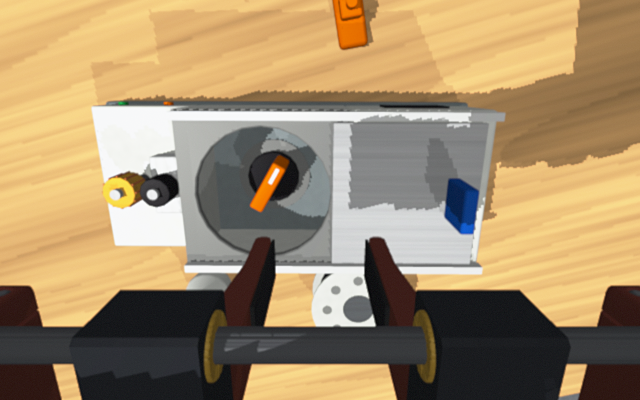

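View pics/t4.png

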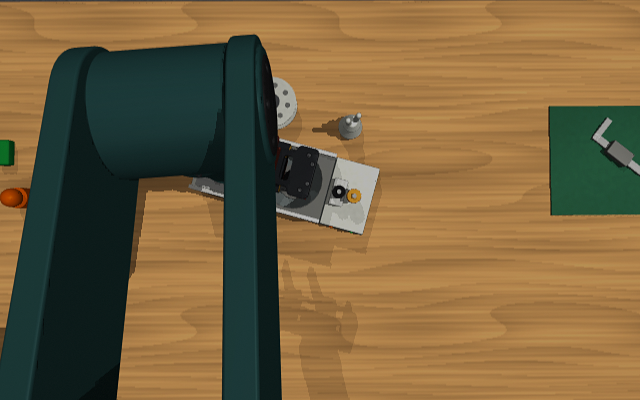

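The wrist view shows the shutter open with its tab at (460,205), the opening centred near (264,190) and the fin running from (285,158) to (258,210). I'll zoom in on it.

```bash
python3 - <<'E'
import cv2
im=cv2.imread("pics/w4.png")
cv2.imwrite("pics/w4c.png",cv2.resize(im[110:270,180:345],None,fx=3.6,fy=3.6,interpolation=cv2.INTER_CUBIC))
E
```

```text
(no output)
```

View pics/w4c.png

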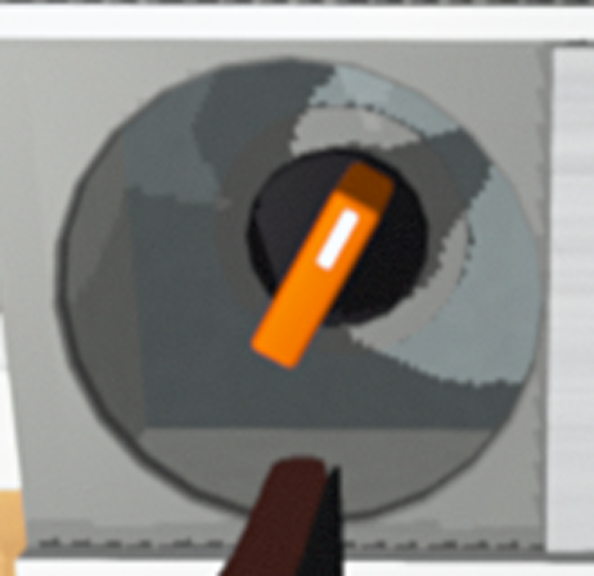

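```bash
cat > m4.py <<'E'
import numpy as np
R=np.array([[ 0.26453425,  0.9643607 , -0.00548377],[ 0.92357941, -0.2517029 ,  0.28921743],[ 0.27752965, -0.08157261, -0.95724772]])
t=np.array([-0.25832039, -0.55035298,  0.21293527])
K=np.array([[360.6874174,0,319.4375701],[0,360.6874174,198.76788972],[0,0,1]])
m=dict(R=R,t=t,intrinsics=K)
E
python3 - <<'E'
from h import *
from m4 import m
f=lambda c:(180+(c[0]+.5)/3.6-.5,110+(c[1]+.5)/3.6-.5)
C=[onz(m,f(c),.072) for c in[(250,345),(291,369),(380,212),(338,188)]]
for c in C: print(c.round(4))
for i in range(4): print(np.linalg.norm(C[i]-C[(i+1)%4]).round(4))
print("fin",np.mean(C,0).round(4)); d=C[3]-C[0]+C[2]-C[1]; a=np.arctan2(d[1],d[0]);print("fin yaw",np.degrees(a))
print("disc",onz(m,f((338,236)),.032).round(4))
L,Rr,T,B=[onz(m,f(c),.092) for c in[(57,280),(545,265),(290,57),(345,520)]]
print("open",((L+Rr)/2).round(4),((T+B)/2).round(4),np.linalg.norm(L-Rr),np.linalg.norm(T-B))
delta([*np.mean(C,0)[:2],.16],[-np.sin(a),np.cos(a)])
E
```

```text
[0.5916 0.0444 0.072 ]
[0.5998 0.0518 0.072 ]
[0.5692 0.0831 0.072 ]
[0.5614 0.0755 0.072 ]
0.0111
0.0437
0.0109
0.0434
fin [0.5805 0.0637 0.072 ]
fin yaw 134.25278507017637
disc [0.5795 0.0645 0.032 ]
open [0.5738 0.0658 0.092 ] [0.5809 0.0678 0.092 ] 0.10505973913941401 0.10398766391220396
1 shift [ 0.0502  0.0009 -0.0451] rot [-2.6081 -0.0035 -0.007 ]
-1 shift [ 0.0502  0.0009 -0.0451] rot [ 0.5335 -0.0052  0.0026]
```

The fin measures 43.5 × 11 mm, which matches the given size. Its centre is (0.5805, 0.0637), close to the (0.581, 0.063) predicted from the stop. I'll turn and hover.

```bash
python3 -m creep '0 0 -0.02 0.1 0 0 0.45;0.01 0.001 -0.035 0.22 0 0 0.45;0.03 0.001 -0.0453 0.33 0 0 0.45;0.05 0.001 -0.0453 0.44 0 0 0.45;0.07 0.001 -0.0453 0.533 -0.005 0.002 0.45;0.07 0.001 -0.0453 0.533 -0.005 0.002 0.45;0.07 0.001 -0.0453 0.533 -0.005 0.002 0.45'; python3 - <<'E'
from h import *
im=arm.capture("wrist")
cv2.imwrite("pics/w5.png",im[:,:,::-1])
o=arm.get_obs();print(o)
a=np.radians(134.25)
delta([.5806,.0634,.053],[-np.sin(a),np.cos(a)])
E
```

```text
t: 6.23
position: [0.5796, 0.0645, 0.1391]
orientation: [2.418, 1.568, -3.088]
ft_force: [1.0, 0.1, 0.1]
opening: 0.0397
{'t': 6.2833, 'joint_positions': array([-7.56891395e-03,  4.34358569e-01,  1.64849729e+00, -3.33374770e-04,
        1.05889636e+00, -7.84345404e-01]), 'joint_vel': array([-0.00154681, -0.02131322, -0.0165024 ,  0.00032744, -0.00216449,
        0.00620208]), 'effort': array([-1.26930680e-01, -5.08020043e+01, -2.19827038e+01,  3.55338247e-02,
        1.07837550e-01,  8.04931694e-02]), 'position': array([0.58062357, 0.06439956, 0.14024788]), 'orientation': array([-2.85731243,  1.57046478, -2.08037262]), 'ft_force': array([-0.01126283,  0.34012489,  0.59820081]), 'ft_torque': array([-0.04212002, -0.01748759,  0.07101911]), 'opening': 0.039759241661039425}
1 shift [ 0.0872 -0.0007 -0.0007] rot [-3.137e+00 -1.000e-04 -5.000e-04]
-1 shift [ 0.0872 -0.0007 -0.0007] rot [ 0.0046 -0.0003  0.0001]
```

View pics/w5.png

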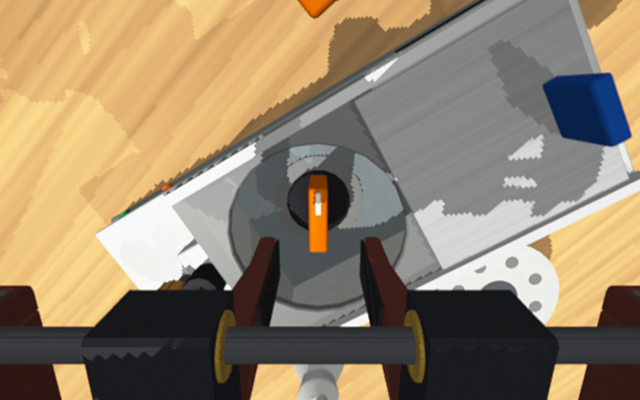

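The fin stands upright at (318,215), centred between the fingers and aligned. I'll go down and grip.

```bash
python3 -m creep '0.025 -0.0007 -0.0007 0.0046 0 0 0.45;0.05 -0.0007 -0.0007 0.0046 0 0 0.45;0.07 -0.0007 -0.0007 0.0046 0 0 0.45;0.08 -0.0007 -0.0007 0.0046 0 0 0.45;0.087 -0.0007 -0.0007 0.0046 0 0 0.45;0.087 -0.0007 -0.0007 0.0046 0 0 0.45;0.087 -0.0007 -0.0007 0.0046 0 0 0.45'; python3 - <<'E'
from h import *
im=arm.capture("wrist")
cv2.imwrite("pics/w6.png",im[:,:,::-1])
E
```

```text
t: 6.87
position: [0.5815, 0.0636, 0.0541]
orientation: [-1.002, 1.57, -0.229]
ft_force: [0.4, -0.4, 0.0]
opening: 0.0395
```

View pics/w6.png

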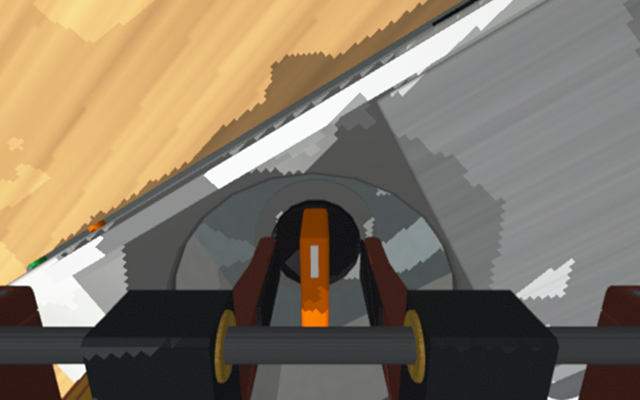

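```bash
python3 -m creep '0 0 0 0 0 0 0;0 0 0 0 0 0 0;0 0 0 0 0 0 0;0 0 0 0 0 0 0;0 0 0 0 0 0 0;0 0 0 0 0 0 0;0 0 0 0 0 0 0;0 0 0 0 0 0 0' 40; cat > s.py <<'E'
from h import *
o=arm.get_obs(); R=Ro.from_euler('xyz',o["orientation"]).as_matrix()
yaw=np.arctan2(R[1,2],R[0,2])
print("t",round(o["t"],3),"yaw",yaw.round(4),"F",o["ft_force"].round(2),"T",o["ft_torque"].round(3),"op",round(o["opening"],4),"p",o["position"].round(4),"j6",o["joint_positions"][5].round(4),"eff6",o["effort"][5].round(3))
E
python3 s.py; python3 s.py
```

```text
t: 7.58
position: [0.5803, 0.0621, 0.0548]
orientation: [-2.576, 1.568, -1.802]
ft_force: [-5.0, -5.2, 7.0]
opening: 0.0117
t 7.583 yaw 0.7744 F [-5.   -5.19  7.04] T [-1.041  0.754  0.156] op 0.0117 p [0.5803 0.0621 0.0548] j6 -0.7823 eff6 0.207
t 7.583 yaw 0.7744 F [-5.   -5.19  7.04] T [-1.041  0.754  0.156] op 0.0117 p [0.5803 0.0621 0.0548] j6 -0.7823 eff6 0.207
```

```bash
python3 -m creep '-0.0005 0 -0.001 0 0 0 0;-0.0005 0 -0.001 0 0 0 0;-0.0005 0 -0.001 0 0 0 0';python3 s.py; python3 -m creep '0 0 0 0 0 0 0'; python3 s.py;  python3 -m creep '0 0 0 0 0 0 0'; python3 s.py
```

```text
t: 7.83
position: [0.5802, 0.0619, 0.0549]
orientation: [-2.088, 1.569, -1.313]
ft_force: [3.6, 2.8, -9.1]
opening: 0.0117
t 7.833 yaw 0.774 F [ 3.61  2.79 -9.12] T [ 0.64  -0.712  0.18 ] op 0.0117 p [0.5802 0.0619 0.0549] j6 -0.7837 eff6 0.154
t: 7.92
position: [0.5803, 0.062, 0.0549]
orientation: [-2.132, 1.569, -1.358]
ft_force: [-0.5, -0.3, 1.5]
opening: 0.0121
t 7.917 yaw 0.7744 F [-0.54 -0.27  1.52] T [-0.068  0.061  0.095] op 0.0121 p [0.5803 0.062  0.0549] j6 -0.7838 eff6 0.146
t: 8.0
position: [0.5802, 0.062, 0.0549]
orientation: [-2.266, 1.569, -1.491]
ft_force: [1.8, 0.8, -2.7]
opening: 0.0115
t 8.0 yaw 0.7746 F [ 1.77  0.8  -2.72] T [ 0.214 -0.154  0.108] op 0.0115 p [0.5802 0.062  0.0549] j6 -0.7839 eff6 0.125
```

```bash
for i in 1 2 3 4; do python3 -m creep '0 0 0 0.015 0 0 0;0 0 0 0.03 0 0 0;0 0 0 0.045 0 0 0;0 0 0 0.06 0 0 0' >/dev/null; python3 s.py; done
```

```text
t 8.333 yaw 0.7131 F [ 1.53  0.98 -3.23] T [ 0.165 -0.237  0.216] op 0.0123 p [0.5802 0.0619 0.0549] j6 -0.7223 eff6 -0.039
t 8.667 yaw 0.6516 F [ 0.84  1.36 -3.83] T [ 0.145 -0.204  0.194] op 0.0121 p [0.5801 0.0619 0.0549] j6 -0.6608 eff6 -0.037
t 9.0 yaw 0.5901 F [ 1.95  0.42 -4.04] T [ 0.118 -0.204  0.219] op 0.0118 p [0.5801 0.0618 0.0549] j6 -0.5992 eff6 -0.037
t 9.333 yaw 0.5287 F [ 1.01 -0.09 -3.29] T [ 0.13  -0.226  0.205] op 0.0115 p [0.58   0.0618 0.0549] j6 -0.5378 eff6 -0.037
```

Moving torque with the roller free is about 0.21 N m and clean. The bite should show as a jump to about 0.27. I've turned 0.246 rad so far.

```bash
python3 -m creep '0 0 0 0.015 0 0 0;0 0 0 0.03 0 0 0;0 0 0 0.045 0 0 0;0 0 0 0.06 0 0 0' >/dev/null; python3 s.py
python3 -m creep '0 0 0 0.015 0 0 0;0 0 0 0.03 0 0 0;0 0 0 0.045 0 0 0;0 0 0 0.06 0 0 0' >/dev/null; python3 s.py
```

```text
t 9.667 yaw 0.4672 F [ 0.8  -0.29 -3.71] T [ 0.083 -0.155  0.264] op 0.012 p [0.58   0.0618 0.0549] j6 -0.4763 eff6 -0.037
t 10.0 yaw 0.4058 F [ 0.3  -0.16 -3.15] T [ 0.082 -0.135  0.222] op 0.0115 p [0.5799 0.0618 0.0549] j6 -0.4148 eff6 -0.037
```

```bash
python3 - <<'E'
from h import *
cv2.imwrite("pics/s7.png",cv2.resize(arm.capture("side")[140:240,290:420][:,:,::-1],None,fx=5,fy=5,interpolation=cv2.INTER_CUBIC))
E
```

```text
(no output)
```

View pics/s7.png

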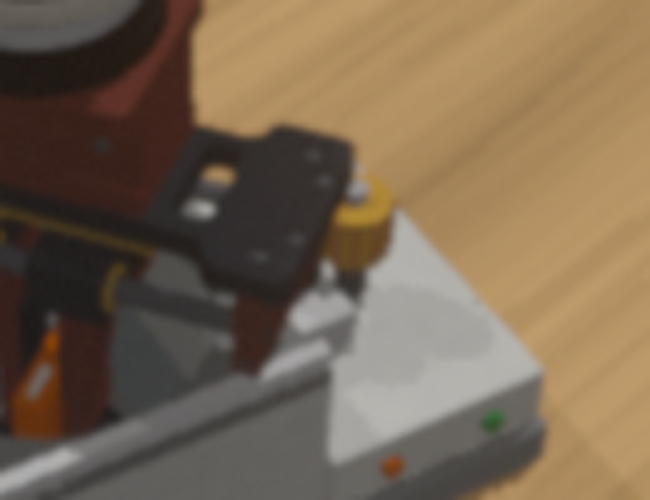

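The side view shows the gripper hiding the roller, so torque is the guide. From the first picture the gap was about 3.5 mm, roughly 0.6 rad. I'll go in smaller steps.

```bash
python3 -m creep '0 0 0 0.015 0 0 0;0 0 0 0.03 0 0 0' >/dev/null; python3 s.py
python3 -m creep '0 0 0 0.015 0 0 0;0 0 0 0.03 0 0 0' >/dev/null; python3 s.py
python3 -m creep '0 0 0 0.015 0 0 0;0 0 0 0.03 0 0 0' >/dev/null; python3 s.py
```

```text
t 10.217 yaw 0.3733 F [ 0.34 -0.55 -2.41] T [ 0.132 -0.158  0.218] op 0.0116 p [0.5799 0.0617 0.0549] j6 -0.3824 eff6 -0.058
t 10.383 yaw 0.3417 F [ 0.93  0.31 -2.56] T [-0.002 -0.116  0.178] op 0.012 p [0.5799 0.0617 0.0549] j6 -0.3508 eff6 -0.023
t 10.55 yaw 0.31 F [ 0.25  0.01 -2.8 ] T [ 0.077 -0.131  0.179] op 0.0119 p [0.5798 0.0617 0.0549] j6 -0.3191 eff6 -0.021
```

```bash
python3 -m creep '0 0 0 0.015 0 0 0;0 0 0 0.03 0 0 0' >/dev/null; python3 s.py
python3 -m creep '0 0 0 0.015 0 0 0;0 0 0 0.03 0 0 0' >/dev/null; python3 s.py
python3 -m creep '0 0 0 0.015 0 0 0;0 0 0 0.03 0 0 0' >/dev/null; python3 s.py
```

```text
t 10.717 yaw 0.2784 F [ 0.88  0.43 -3.12] T [ 0.071 -0.101  0.21 ] op 0.0119 p [0.5798 0.0617 0.0549] j6 -0.2875 eff6 -0.021
t 10.883 yaw 0.2468 F [-0.7  -1.17 -3.17] T [ 0.036 -0.103  0.182] op 0.0117 p [0.5798 0.0617 0.0549] j6 -0.2559 eff6 -0.021
t 11.05 yaw 0.2153 F [ 1.54  0.34 -2.29] T [-0.023 -0.047  0.197] op 0.0117 p [0.5797 0.0617 0.0549] j6 -0.2243 eff6 -0.021
```

```bash
python3 -m creep '0 0 0 0.015 0 0 0;0 0 0 0.03 0 0 0' >/dev/null; python3 s.py
python3 -m creep '0 0 0 0.015 0 0 0;0 0 0 0.03 0 0 0' >/dev/null; python3 s.py
python3 -m creep '0 0 0 0.015 0 0 0;0 0 0 0.03 0 0 0' >/dev/null; python3 s.py
```

```text
t 11.217 yaw 0.1836 F [ 1.41 -0.16 -1.69] T [ 0.033 -0.067  0.216] op 0.0116 p [0.5797 0.0617 0.0549] j6 -0.1926 eff6 -0.009
t 11.383 yaw 0.152 F [ 0.02 -0.26 -2.05] T [ 0.014 -0.153  0.26 ] op 0.0119 p [0.5797 0.0617 0.0549] j6 -0.161 eff6 0.023
t 11.55 yaw 0.1206 F [-0.54 -0.08 -2.59] T [ 0.14  -0.11   0.213] op 0.0117 p [0.5796 0.0617 0.0549] j6 -0.1295 eff6 0.042
```

```bash
python3 -m creep '0 0 0 0.015 0 0 0;0 0 0 0.03 0 0 0' >/dev/null; python3 s.py

```

```text
t 11.717 yaw 0.089 F [ 0.08  0.22 -2.03] T [ 0.099 -0.078  0.286] op 0.012 p [0.5796 0.0617 0.0549] j6 -0.0979 eff6 0.049
```

```bash
python3 -m creep '0 0 0 0.015 0 0 0' >/dev/null; python3 s.py
python3 -m creep '0 0 0 0.015 0 0 0' >/dev/null; python3 s.py

```

```text
t 11.8 yaw 0.0725 F [ 0.41  0.29 -2.35] T [-0.01  -0.107  0.268] op 0.012 p [0.5796 0.0617 0.0549] j6 -0.0814 eff6 -0.004
t 11.883 yaw 0.0559 F [ 0.19  0.38 -2.76] T [ 0.017 -0.144  0.244] op 0.012 p [0.5796 0.0617 0.0549] j6 -0.0648 eff6 0.012
```

```bash
python3 -m creep '0 0 0 0.015 0 0 0' >/dev/null; python3 s.py
python3 -m creep '0 0 0 0.015 0 0 0' >/dev/null; python3 s.py
python3 -m creep '0 0 0 0.015 0 0 0' >/dev/null; python3 s.py

```

```text
t 11.967 yaw 0.0393 F [ 0.18 -0.46 -2.7 ] T [ 0.045 -0.13   0.298] op 0.0119 p [0.5796 0.0617 0.0549] j6 -0.0482 eff6 0.017
t 12.05 yaw 0.0227 F [ 0.12 -0.34 -2.67] T [ 0.038 -0.062  0.302] op 0.0119 p [0.5796 0.0617 0.0549] j6 -0.0315 eff6 0.022
t 12.133 yaw 0.006 F [ 0.46  0.91 -2.51] T [ 0.054 -0.079  0.241] op 0.0117 p [0.5795 0.0617 0.0549] j6 -0.0148 eff6 0.026
```

Torque is now clearly up: about 0.27 against 0.208 free, with joint 6 effort rising in step. The bite came near yaw 0.13, and I estimate 12–17 N now. I'll use small steps to reach about 18 N.

```bash
python3 -m creep '0 0 0 0.015 0 0 0;0 0 0 0.03 0 0 0' >/dev/null; python3 s.py

```

```text
t 12.3 yaw -0.0255 F [-0.17  0.51 -2.1 ] T [ 0.035 -0.117  0.257] op 0.0115 p [0.5795 0.0616 0.0549] j6 0.0167 eff6 0.082
```

```bash
python3 -m creep '0 0 0 0.01 0 0 0;0 0 0 0.02 0 0 0' >/dev/null; python3 s.py
python3 -m creep '0 0 0 0.01 0 0 0;0 0 0 0.02 0 0 0' >/dev/null; python3 s.py
python3 - <<'E'
from h import *
T=[]
for i in range(6):
    arm.capture("side"); o=arm.get_obs(); T.append((o["ft_torque"][2].round(3),o["effort"][5].round(3)))
print(T)
E
python3 s.py
```

```text
t 12.467 yaw -0.0467 F [ 0.91 -0.52 -2.71] T [ 0.02  -0.114  0.243] op 0.012 p [0.5794 0.0617 0.0549] j6 0.0379 eff6 0.181
t 12.633 yaw -0.0677 F [ 1.    0.49 -1.97] T [ 0.048 -0.028  0.254] op 0.0118 p [0.5795 0.0617 0.0549] j6 0.0589 eff6 0.16
[(np.float64(0.184), np.float64(0.203)), (np.float64(0.213), np.float64(0.311)), (np.float64(0.142), np.float64(0.21)), (np.float64(0.168), np.float64(0.17)), (np.float64(0.14), np.float64(0.158)), (np.float64(0.17), np.float64(0.155))]
t 12.933 yaw -0.0668 F [ 0.04  0.3  -2.23] T [ 0.043 -0.082  0.17 ] op 0.0115 p [0.5795 0.0617 0.0549] j6 0.0579 eff6 0.155
```

```bash
python3 - <<'E'
from h import *
cv2.imwrite("pics/w8.png",arm.capture("wrist")[:,:,::-1])
cv2.imwrite("pics/t8.png",cv2.resize(arm.capture("top")[140:240,280:400][:,:,::-1],None,fx=5,fy=5,interpolation=cv2.INTER_CUBIC))
E
```

```text
(no output)
```

View pics/w8.png

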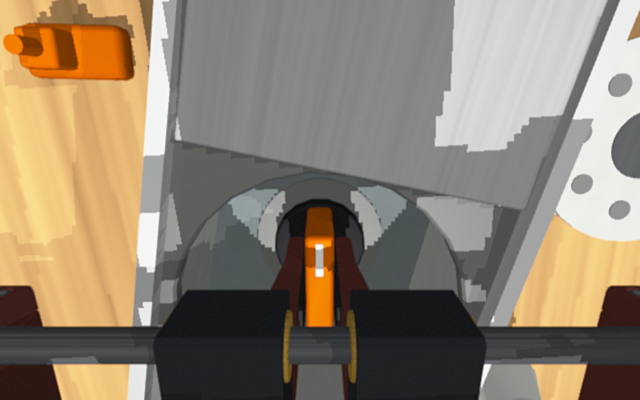

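View pics/t8.png

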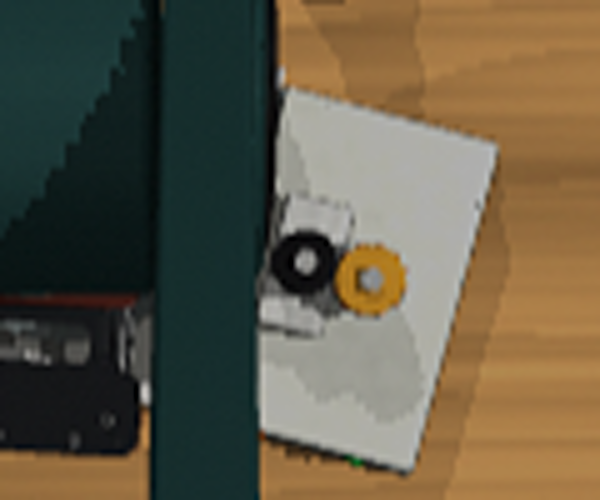

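The top view shows the roller at crop (306,262) and the wheel at (371,279), apparently touching. I'll measure how far the roller and carriage moved at sub-pixel level. The roller stops at the bite and the carriage keeps going.

```bash
python3 - <<'E'
from h import *
t=arm.camera_model("top")
A=cv2.imread("pics/top0.png")
B=arm.capture("top")[:,:,::-1].copy(); cv2.imwrite("pics/t9.png",B)
y=np.array([.264,.9646])
def cen(I,kind):
    h=cv2.cvtColor(I,cv2.COLOR_BGR2HSV); g=I.max(2).astype(float)
    sub=np.zeros(g.shape); 
    if kind=="roller":
        x0,x1,y0,y1=330,348,182,201; w=np.clip((70-g)/45,0,1)
        c=np.array([[j,i] for i in range(y0,y1) for j in range(x0,x1)]); 
        cx,cy=(340,192)
    else:
        w=((h[:,:,0]>8)&(h[:,:,0]<24)&(h[:,:,1]>170)).astype(float); cx,cy=353.5,195.6
    for it in range(10):
        Y,X=np.mgrid[0:400,0:640]; m=w*(np.hypot(X-cx,Y-cy)<8.5); 
        cx,cy=(m*X).sum()/m.sum(),(m*Y).sum()/m.sum()
    return np.array([cx,cy]),m.sum()
for n,I in(("A",A),("B",B)):
    r,a=cen(I,"roller"); w,b=cen(I,"w")
    d=onz(t,r,.089)[:2]-onz(t,w,.089)[:2]
    print(n,r.round(2),a.round(1),w.round(2),b,"sep along y",(d@y).round(5))
# registration of patches by cv2 phase correlation
for nm,(x0,y0,s) in dict(roller=(330,183,18),wheel=(345,188,16)).items():
    a=cv2.cvtColor(A,6).astype(np.float32)[y0:y0+s,x0:x0+s];b=cv2.cvtColor(B,6).astype(np.float32)[y0:y0+s,x0:x0+s]
    print(nm,cv2.phaseCorrelate(a,b,cv2.createHanningWindow((s,s),5)))
C=np.hstack([cv2.resize(X[175:212,320:370],None,fx=8,fy=8,interpolation=0) for X in(A,B)]); cv2.imwrite("pics/cmp.png",C)
E
```

```text
A [338.24 191.78] 139.1 [353.24 195.47] 126.0 sep along y 0.02787
B [339.98 192.31] 121.1 [353.24 195.49] 125.0 sep along y 0.0246
roller ((1.987016320105898, 0.3418719112301254), 0.868338026382305)
wheel ((-0.023256102178430993, -0.03671413162800263), 1.0062667541205883)
```

View pics/cmp.png

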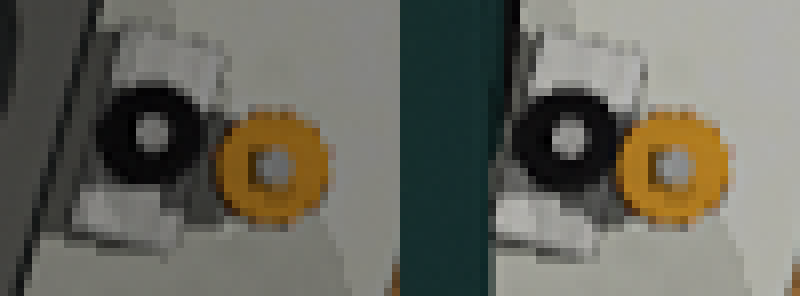

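The roller moved about 3.3–3.6 mm while 0.84 rad drives the carriage 5.0 mm, so the bite was at about 0.55–0.62 rad. That puts the pressure at roughly 18–22 N, inside the band. I'll release, lift straight out, and re-measure the fin and roller unobstructed.

```bash
python3 -m creep '0 0 0 0 0 0 0.15;0 0 0 0 0 0 0.3;0 0 0 0 0 0 0.4;0 0 0 0 0 0 0.45;0 0 0 0 0 0 0.45;-0.03 0 0 0 0 0 0.45;-0.06 0 0 0 0 0 0.45;-0.1 0 0 0 0 0 0.45;-0.13 0 0 0 0 0 0.45;-0.155 0 0 0 0 0 0.45;-0.155 0 0 0 0 0 0.45;-0.155 0 0 0 0 0 0.45'; python3 - <<'E'
from h import *
print({k:v.tolist() for k,v in arm.camera_model("wrist").items()})
cv2.imwrite("pics/w10.png",arm.capture("wrist")[:,:,::-1])
cv2.imwrite("pics/t10.png",arm.capture("top")[:,:,::-1])
cv2.imwrite("pics/s10.png",arm.capture("side")[:,:,::-1])
E
```

```text
t: 14.08
position: [0.5808, 0.0621, 0.2116]
orientation: [-0.682, 1.567, -0.749]
ft_force: [-0.3, 0.8, -0.9]
opening: 0.0397
{'intrinsics': [[360.6874174024571, 0.0, 319.43757010215813], [0.0, 360.6874174024571, 198.76788972257685], [0.0, 0.0, 1.0]], 'R': [[0.9977228421035579, -0.06734123472788006, 0.0037800066302938573], [-0.06555185245258129, -0.9549681666471487, 0.2893764940879278], [-0.015877184411460347, -0.2889653245562692, -0.957207896028473]], 't': [-0.5771856956343067, 0.06882623818086062, 0.39752480815622127]}
```

View pics/w10.png

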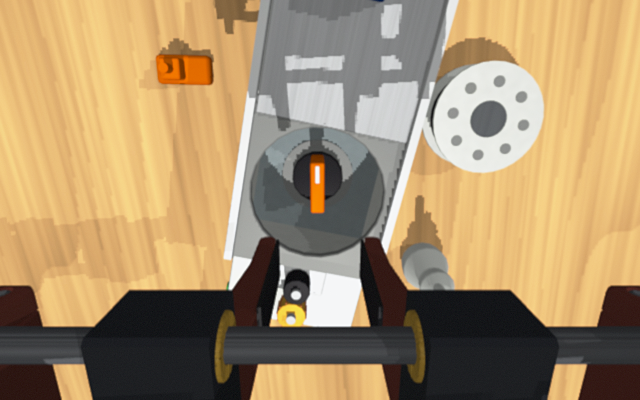

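View pics/s10.png

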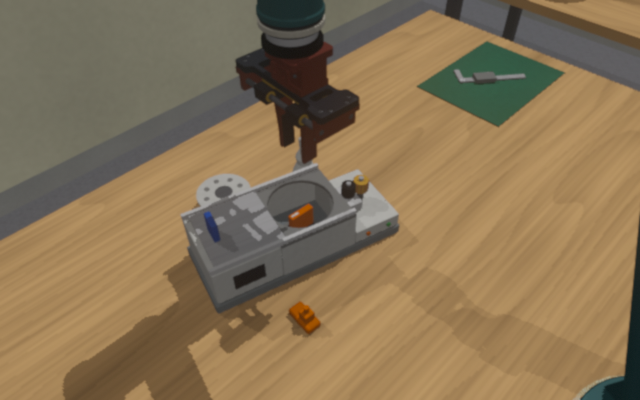

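The wrist view shows the fin at (318,188), still upright in the gripper's frame, so it did not slip. The side view shows the roller unobstructed near (348,189), touching the wheel at (361,184). Next I'll measure the shifts in both views.

```bash
python3 - <<'E'
from h import *
y=np.array([.264,.9646,0])
def P(m,X):
    q=m["intrinsics"]@(m["R"]@X+m["t"]); return q[:2]/q[2]
# side: pixel shift per metre along feeder -y at roller
for n,f0,f1,c in(("side","side0","s10",(347,188)),("top","top0","t10",(339,191)),("top","top0","t9",(339,191))):
    m=arm.camera_model(n); A,B=[cv2.cvtColor(cv2.imread(f"pics/{f}.png"),cv2.COLOR_BGR2GRAY).astype(np.float32) for f in(f0,f1)]
    X=np.array([.557,-.02,.085]); J=(P(m,X-.004*y)-P(m,X))/.004
    # roller = cap template registration (ECC translation) on small window around the roller top
    for s in (5,6,7):
        x0,y0=c[0]-s,c[1]-s
        T=A[y0:y0+2*s+1,x0:x0+2*s+1]
        big=B[y0-5:y0+2*s+6,x0-5:x0+2*s+6]
        W=np.eye(2,3,dtype=np.float32); W[:,2]=5+np.array(J*.0033)
        try:
            cc,W=cv2.findTransformECC(T,big,W,cv2.MOTION_TRANSLATION,(3,100,1e-5),None,3)
            d=W[:,2]-5; print(n,f1,s,"cc",round(cc,3),"shift",d.round(2),"along -y mm",(d@J/(J@J)*1e3).round(2),"resid",(d-J*(d@J)/(J@J)).round(2))
        except cv2.error as e: print(n,s,"fail")
A,B=[cv2.imread(f"pics/{f}.png")[165:215,325:385] for f in("side0","s10")]
cv2.imwrite("pics/cmp2.png",np.hstack([cv2.resize(X,None,fx=6.5,fy=6.5,interpolation=0) for X in(A,B)]))
A,B=[cv2.imread(f"pics/{f}.png")[175:212,320:370] for f in("top0","t10")]
cv2.imwrite("pics/cmp3.png",np.hstack([cv2.resize(X,None,fx=8,fy=8,interpolation=0) for X in(A,B)]))
E
```

```text
side s10 5 cc 0.994 shift [ 2.03 -0.54] along -y mm 3.76 resid [0.1  0.25]
side s10 6 cc 0.97 shift [ 2.18 -0.34] along -y mm 3.86 resid [0.19 0.47]
side s10 7 cc 0.919 shift [ 2.21 -0.23] along -y mm 3.83 resid [0.24 0.58]
top t10 5 cc 0.978 shift [2.04 0.78] along -y mm 3.95 resid [-0.06  0.22]
top t10 6 cc 0.943 shift [2.08 0.68] along -y mm 3.96 resid [-0.03  0.12]
top t10 7 cc 0.908 shift [2.07 0.59] along -y mm 3.9 resid [-0.01  0.03]
top t9 5 cc 0.967 shift [2.1  0.83] along -y mm 4.07 resid [-0.07  0.25]
top t9 6 cc 0.96 shift [2.16 0.67] along -y mm 4.1 resid [-0.02  0.09]
top t9 7 cc 0.97 shift [2.09 0.56] along -y mm 3.92 resid [-0.  0.]
```

View pics/cmp2.png

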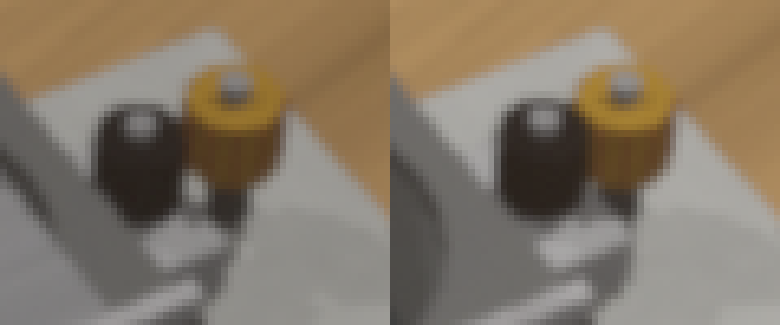

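View pics/cmp3.png

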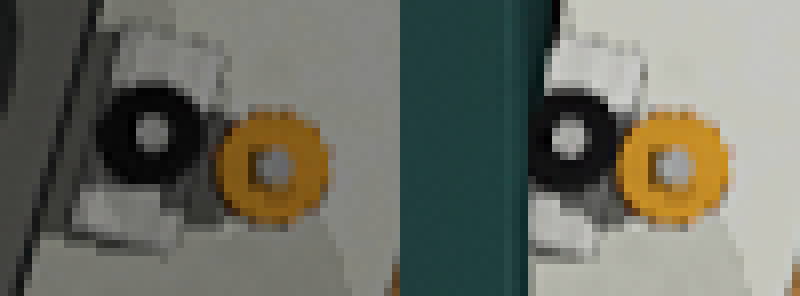

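Three measurements agree on a roller move of 3.8–3.9 mm. The bite was therefore at about 0.64 rad (yaw 0.13, matching the joint-6 effort), and the knob is 0.20 rad beyond it, or about 19 N. Now I'll shut the shutter.

```bash
python3 - <<'E'
from h import *
delta([.6193,.2028,.18],[.2655,.964])
E
```

```text
1 shift [0.0278 0.1432 0.0315] rot [-1.3688e+00 -5.1000e-03 -4.0000e-04]
-1 shift [0.0278 0.1432 0.0315] rot [ 1.7728e+00 -4.0000e-04  5.4000e-03]
```

```bash
python3 -m creep '0 0.01 0.003 -0.12 0 0 0.45;0 0.025 0.006 -0.24 0 0 0.45;0 0.04 0.009 -0.36 0 0 0.45;0 0.055 0.012 -0.48 0 0 0.45;0 0.07 0.015 -0.6 0 0 0.45;0 0.085 0.018 -0.72 0 0 0.45;0 0.1 0.021 -0.84 0 0 0.45;0 0.115 0.025 -0.96 0 0 0.45;0 0.13 0.028 -1.08 0 0 0.45;0 0.1432 0.0315 -1.2 0 0 0.45;0 0.1432 0.0315 -1.3 0 0 0.45;0.01 0.1432 0.0315 -1.3688 -0.005 0 0.45;0.02 0.1432 0.0315 -1.3688 -0.005 0 0.45;0.02 0.1432 0.0315 -1.3688 -0.005 0 0.45;0.02 0.1432 0.0315 -1.3688 -0.005 0 0.45'; python3 - <<'E'
from h import *
cv2.imwrite("pics/w11.png",arm.capture("wrist")[:,:,::-1])
delta([.6193,.2024,.114],[.2655,.964])
print(arm.get_obs()["joint_positions"])
E
```

```text
t: 15.48
position: [0.618, 0.2023, 0.1857]
orientation: [1.996, 1.566, -2.988]
ft_force: [-0.4, -0.1, -0.3]
opening: 0.0398
1 shift [ 0.0727 -0.0008  0.0002] rot [-0.002  -0.001  -0.0025]
-1 shift [ 0.0727 -0.0008  0.0002] rot [ 3.1396e+00 -3.9000e-03  1.5000e-03]
[ 2.10028787e-01  4.73818983e-01  1.44480437e+00  3.15495722e-04
  1.22564130e+00 -1.09008507e+00]
```

View pics/w11.png

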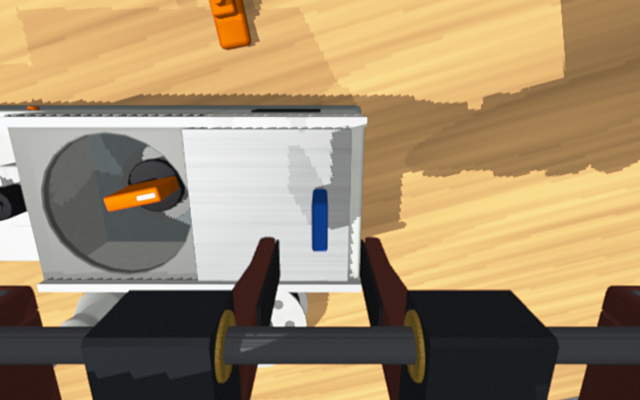

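The tab at (320,220) is centred between the fingers. I'll go down, grip and slide shut.

```bash
python3 -m creep '0.025 -0.0008 0 0 0 -0.002 0.45;0.045 -0.0008 0 0 0 -0.002 0.45;0.06 -0.0008 0 0 0 -0.002 0.45;0.071 -0.0008 0 0 0 -0.002 0.45;0.071 -0.0008 0 0 0 -0.002 0.45;0.071 -0.0008 0 0 0 -0.002 0.45;0.071 -0.0008 0 0 0 -0.002 0;0.071 -0.0008 0 0 0 -0.002 0;0.071 -0.0008 0 0 0 -0.002 0;0.071 -0.0008 0 0 0 -0.002 0;0.071 -0.0008 0 0 0 -0.002 0;0.071 -0.0008 0 0 0 -0.002 0' 20; python3 s.py
```

```text
t: 16.53
position: [0.6195, 0.2021, 0.1163]
orientation: [-2.763, 1.57, -1.463]
ft_force: [-0.8, -0.9, 3.0]
opening: 0.0095
t 16.533 yaw 1.3001 F [-0.78 -0.87  2.97] T [-0.165  0.05  -0.055] op 0.0095 p [0.6195 0.2021 0.1163] j6 -1.0896 eff6 -0.008
```

```bash
python3 -m creep '0 0 -0.005 0 0 0 0;0 0 -0.012 0 0 0 0;0 0 -0.02 0 0 0 0;0 0 -0.028 0 0 0 0;0 0 -0.036 0 0 0 0;0 0 -0.044 0 0 0 0;0 0 -0.052 0 0 0 0;0 0 -0.06 0 0 0 0;0 0 -0.067 0 0 0 0;0 0 -0.07 0 0 0 0'; python3 s.py
```

```text
t: 17.37
position: [0.6004, 0.1334, 0.1163]
orientation: [-3.037, 1.57, -1.738]
ft_force: [1.5, 3.2, -2.1]
opening: 0.0099
t 17.367 yaw 1.2994 F [ 1.54  3.17 -2.14] T [ 0.608 -0.218  0.019] op 0.0099 p [0.6004 0.1334 0.1163] j6 -1.1915 eff6 0.009
```

```bash
python3 -m creep '0 0 -0.007 0 0 0 0;0 0 -0.014 0 0 0 0;0 0 -0.021 0 0 0 0;0 0 -0.028 0 0 0 0;0 0 -0.033 0 0 0 0;0 0 -0.035 0 0 0 0'; python3 s.py; python3 -m creep '0 0 -0.002 0 0 0 0;0 0 -0.004 0 0 0 0;0 0 -0.005 0 0 0 0'; python3 s.py
```

```text
t: 17.87
position: [0.5908, 0.0988, 0.1163]
orientation: [-3.115, 1.569, -1.816]
ft_force: [1.8, 3.5, -1.6]
opening: 0.0099
t 17.867 yaw 1.2989 F [ 1.81  3.51 -1.59] T [ 0.591 -0.342  0.117] op 0.0099 p [0.5908 0.0988 0.1163] j6 -1.2467 eff6 0.026
t: 18.12
position: [0.5901, 0.0959, 0.1164]
orientation: [-0.14, 1.568, 1.158]
ft_force: [3.6, 13.3, -3.7]
opening: 0.0098
t 18.117 yaw 1.2979 F [ 3.59 13.27 -3.65] T [ 2.179 -0.562  0.072] op 0.0098 p [0.5901 0.0959 0.1164] j6 -1.2551 eff6 0.102
```

The stop is felt at 13 N after 110.4 mm of travel, so the shutter is fully shut. I'll release and withdraw.

```bash
python3 -m creep '0 0 0 0 0 0 0;0 0 0 0 0 0 0.2;0 0 0 0 0 0 0.4;0 0 0 0 0 0 0.4;0 0 0 0 0 0 0.4;-0.03 0 0 0 0 0 0.4;-0.06 0 0 0 0 0 0.4;-0.09 0 0 0 0 0 0.4;-0.12 0 0.03 0 0 0 0.4;-0.12 0 0.06 0 0 0 0.4;-0.12 0 0.095 0 0 0 0.4;-0.12 0.03 0.12 0 0 0 0.4;-0.12 0.03 0.15 0 0 0 0.4;-0.12 0.03 0.15 0 0 0 0.4;-0.12 0.03 0.15 0 0 0 0.4'; python3 - <<'E'
from h import *
for n in("top","side","wrist"): cv2.imwrite(f"pics/{n}12.png",arm.capture(n)[:,:,::-1])
m={n:arm.camera_model(n) for n in("top","side")}
I=cv2.imread("pics/side12.png")[:,:,::-1].copy()
k,b=blobs(I,(108,110,25),(130,255,255)); print(b)
for c,s in b: print(onz(m["side"],c,.119).round(4))
E
python3 s.py
```

```text
t: 19.37
position: [0.6013, 0.2493, 0.2366]
orientation: [-0.297, 1.569, 1.003]
ft_force: [0.4, 0.0, 0.5]
opening: 0.0352
[(array([279.6, 197.4]), array([273, 186,  12,  27, 135], dtype=int32))]
[0.5897 0.0961 0.119 ]
t 19.517 yaw 1.2971 F [-0.3   0.83  0.72] T [ 0.019  0.026 -0.009] op 0.035 p [0.6015 0.247  0.2366] j6 -1.0147 eff6 -0.002
```

View pics/side12.png

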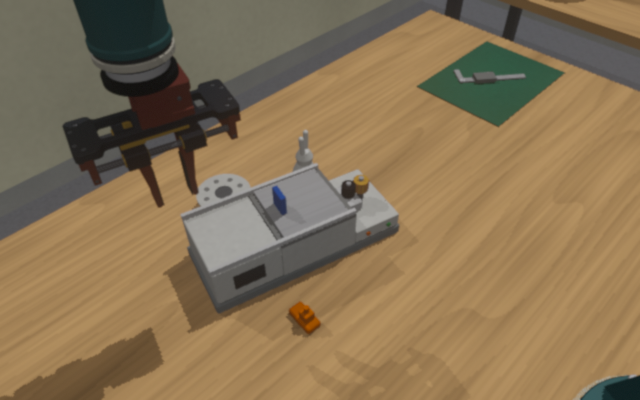

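View pics/wrist12.png

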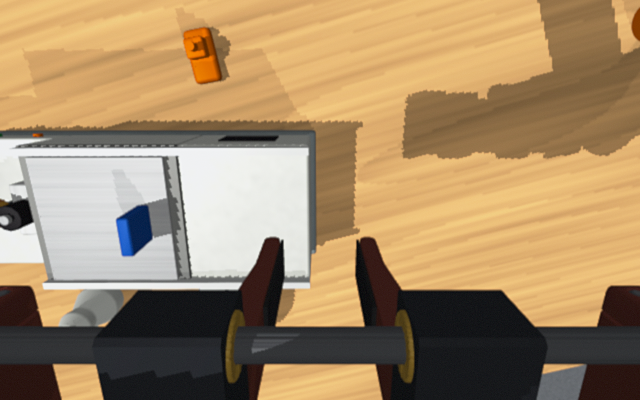

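View pics/top12.png

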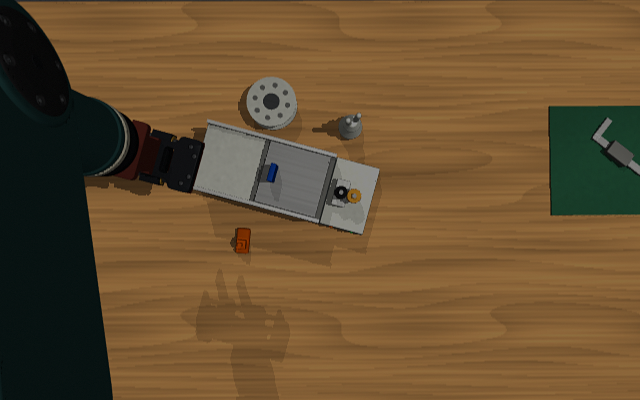

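All views show the shutter over the opening, with the tab at (0.5897, 0.0961) against an expected (0.590, 0.097). The rabbit, spool and boat look unmoved. The view is now clear, so I'll check the roller and carriage once more.

```bash
python3 - <<'E'
from h import *
y=np.array([.264,.9646,0])
def P(m,X):
    q=m["intrinsics"]@(m["R"]@X+m["t"]); return q[:2]/q[2]
for n in("top","side"):
    m=arm.camera_model(n); A,B=[cv2.cvtColor(cv2.imread(f"pics/{f}.png"),6).astype(np.float32) for f in(n+"0",n+"12")]
    def reg(c,s,z,sy=None):
        J=(P(m,np.array([.557,-.02,z])-.004*y)-P(m,np.array([.557,-.02,z])))/.004
        x0,y0=c[0]-s,c[1]-(sy or s); sy=sy or s
        T=A[y0:y0+2*sy+1,x0:x0+2*s+1]; big=B[y0-5:y0+2*sy+6,x0-5:x0+2*s+6]
        W=np.eye(2,3,dtype=np.float32); W[:,2]=5+J*.004
        cc,W=cv2.findTransformECC(T,big,W,0,(3,200,1e-6),None,3); d=W[:,2]-5
        return round(cc,3),d.round(2),(d@J/(J@J)*1e3).round(2)
    if n=="top":
        for s in(5,6,7): print("roller",reg((338,191),s,.089))
        for c in((341,181),(339,183),(335,203),(337,202)): print("carriage",c,reg(c,5,.065,4))
        for nm,c in dict(rabbit=(350,126),spool=(271,102),boat=(243,240)).items():
            print(nm,cv2.phaseCorrelate(A[c[1]-30:c[1]+30,c[0]-24:c[0]+24],B[c[1]-30:c[1]+30,c[0]-24:c[0]+24])[0])
    else:
        for s in(5,6): print("roller side",reg((347,188),s,.085))
E
```

```text
roller (0.955, array([2.14, 0.83], dtype=float32), np.float64(4.11))
roller (0.962, array([2.18, 0.75], dtype=float32), np.float64(4.15))
roller (0.983, array([2.12, 0.63], dtype=float32), np.float64(3.98))
carriage (341, 181) (0.841, array([1.99, 0.27], dtype=float32), np.float64(3.7))
carriage (339, 183) (0.991, array([2.52, 0.69], dtype=float32), np.float64(4.86))
carriage (335, 203) (0.758, array([2.28, 0.92], dtype=float32), np.float64(4.54))
carriage (337, 202) (0.805, array([0.89, 0.55], dtype=float32), np.float64(1.86))
rabbit (-0.009461923360994717, -0.020331375258212603)
spool (0.006644264073699446, 0.03163512987138972)
boat (-0.009647759308723636, -0.0003472824396055785)
roller side (0.995, array([ 2.05, -0.57], dtype=float32), np.float64(3.8))
roller side (0.968, array([ 2.18, -0.32], dtype=float32), np.float64(3.85))
```

```bash
python3 -c "
from cell import arm
print(arm.close_job())"
```

```text
the job is handed in; nothing more can be done
None
```

I opened the shutter to its stop, tightened the knob to about 17–19 N of roller pressure, slid the shutter fully shut and withdrew. The job was handed in at about 19.5 s of robot time.

- **Shutter:** The end stop was felt both ways, with 110.4 mm of travel between the stops. The final picture puts the tab within about 1 mm of its shut position.
- **Knob:** I turned it 0.84 rad clockwise. In the top and side pictures the roller moved 3.8–4.1 mm, which puts the bite at about 0.64–0.68 rad. The knob is therefore 0.16–0.20 rad past it, and the rise in joint 6 effort fits this.
- **Disagreement:** The wrist torque reading was noisy. It rose from 0.21 to about 0.27 N m at the bite, but then stayed near 0.25 N m instead of reaching the expected 0.31. Taken alone it suggests a lower pressure, about 7–15 N, so the low end falls below the 12 N limit.
- **Carriage check:** I also tried to confirm the carriage's own movement in the last picture, but the results were too inconsistent to use (1.9–4.9 mm).
- **Surroundings:** The rabbit, spool and boat show under 0.05 pixel of shift. I did not measure contact with the guard directly, but nothing in the wrist readings suggested any. The gripper ended clear of everything.

On the first four knob steps I ran the typed rows in a short shell loop; every other move was typed out singly.

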